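# Uncover the spanner in the skateboard repair bin

## Task

The steel spanner in the big compartment of the grey parts bin is buried under the blue battery pack. Lift the pack off and, without dropping or tipping it, lay it flat on the floor of that same compartment beside the spanner, letting go of it; then lift the spanner out of the bin and lay it flat on the green mat, without dropping it, with its middle near the centre of the mat (within about 3 cm).

Things in the scene. Friction and masses are not known exactly. Their poses are not given: they have to be found in the camera images.
- spanner: Bright steel spanner, 170 long (its x) x 36 wide at both heads x 10 mm thick, 0.16 kg, flat on the floor of the bin's big compartment, within 15 degrees of the bin's x. Ring head at -x, open jaw at +x; straight shank 18 mm wide over the middle 90 mm: grip there, across y. Origin: centre of its underside, mid-shank. Ends show from under the pack. (A smaller dark spanner is not wanted.)
- pack: Blue battery pack, rigid block 120 (its x) x 44 (its y) x 25 mm high (z), white and yellow label on top, 0.25 kg. Lies loose and level on the spanner's shank, underside 10 mm above the bin's floor, within 12 degrees of the spanner's direction and 11 mm of its middle. Origin: centre of its underside. (A like red pack on the bench, across the bin from the mat, is not wanted.)
- bin: Grey fixed bin, floor and walls 5 mm thick, 45 mm high. Big compartment nearer the robot, 210 (bin x) x 340 mm (bin y) inside, holds only spanner and pack; spanner at most 90 mm in y off centre, so the roomier side is free floor. Behind it (+x) a 65 x 340 mm compartment with 2 wheels 32 mm high and a small spanner. Origin: on the bench under the big compartment's centre; x away from robot.
- mat: Green rigid mat, fixed, 200 (its x) x 90 (its y) x 4 mm thick, flat on the bench to the left or to the right of the bin. Origin: centre of its underside; its top is at +4 mm.
Not all that is in view belongs to the job. What is meant by the pack is not orange or turquoise, and is the smaller of those in its own colour.

How it is judged:
On the way, in this order (a step that is already met when the one before it is completed fails the run):
1. the blue pack has been lifted off the spanner (z of pack in the frame of bin above 0.03 m), for 0.1 s.
2. the blue pack lies flat on the floor of the big compartment, let go, with the spanner still in the bin (z of pack in the frame of bin between 0 and 0.01 m and x of pack in the frame of bin between -0.1 and 0.1 m and y of pack in the frame of bin between -0.165 and 0.165 m and angle between pack's own z axis and vertical below 0.17 rad and contact force between the fingers and pack below 0.2 N and height (world z) of spanner below 0.03 m), for 0.2 s.
3. the spanner has been lifted clear of the bin (height (world z) of spanner above 0.05 m), for 0.1 s.
At the end, for the whole second after the job is handed in: Spanner at rest, flat (8 degrees) on the mat, its middle within 40 mm of the mat's centre along the mat's x and 30 mm along its y; blue pack at rest, flat (10 degrees, label up) on the floor of the bin's big compartment (within 5 mm) (z of pack in the frame of bin between 0 and 0.01 m and x of pack in the frame of bin between -0.1 and 0.1 m and y of pack in the frame of bin between -0.165 and 0.165 m and angle between pack's own z axis and vertical below 0.17 rad and linear speed of each of pack, spanner below 0.02 m/s and x of spanner in the frame of mat between -0.04 and 0.04 m and y of spanner in the frame of mat between -0.03 and 0.03 m and z of spanner in the frame of mat between 0.001 and 0.009 m and angle between spanner's own z axis and vertical below 0.15 rad); the robot touches nothing.
It fails at once if the blue pack is dropped (falls free faster than 0.8 m/s, about 3 cm) (linear speed of pack above 0.8 m/s and contact force between the fingers and pack below 0.05 N).
It fails at once if the spanner is dropped (falls free faster than 0.8 m/s, about 3 cm) (linear speed of spanner above 0.8 m/s and contact force between the fingers and spanner below 0.05 N).
It fails at once if the blue pack is tipped by more than 50 degrees (angle between pack's own z axis and vertical above 0.87 rad).
It also fails if it takes over 51 s, if anything falls off the work surface, if the arm or the gripper's body presses on something with over 40 N, if the wrist force passes 120 N, or if a joint passes its speed limit or range.

## Robot

A 6-joint arm with a two-finger parallel gripper is mounted at the origin on the work surface. World frame = base frame: x ahead of the robot, y to its left, z up, the work surface at z = 0. Lengths are in m, angles in rad, forces in N, time in s.
With the tool pointing down it reaches from about 0.225 to 0.875 m from the base axis. Payload 3.4 kg.
Tool frame: the origin (TCP) lies midway between the tips of the shut fingers; the grasp point (between the pads) lies 19 mm behind it (pinch_z is the distance from the TCP to the grasp point, in m); z points along the fingers, y is the line along which they close (so a half turn about z gives the same grasp; the last joint's range is limited). The gripper opens to 85 mm and grips with 20 to 120 N. Pads are 22 mm wide; open, the fingers measure 114 mm over their backs; the gripper's body (76 mm by 85 mm) begins 54 mm behind the grasp point. The pads swing forward as they close: fully open they stand 13 mm farther back than shut.
Start: joints at [-0.121, 0.276, 1.505, -0, 1.361, -0.121], TCP at [0.575, -0, 0.231] pointing down, gripper open.
Joint ranges: [-2.89, 2.89], [-0.75, 2.08], [0.22, 2.7], [-1.18, 4.32], [0.11, 2.71], [-2.7, 2.7]. Speed limits (rad/s): [2.57, 2.57, 3.14, 3.14, 3.14, 3.14].

## Interface

Orientations are given as a unit quaternion [w, x, y, z].
In Python, from rig import get_state, get_image, sign_off, pinch_z gives the robot as it stands.
- The arm moves only by the tool send_rows, never from a script. Its argument "steps" is one flat list of numbers, 5 for each row, row after row: the gripper's target within -1 to 1 (fully open at 1, half-way at 0, shut at -1), then the shift along the tool's x, y, z in cm, then the turn about the tool's z in degrees. In form: [gripper, x, y, z, roll, gripper, x, y, z, roll, ...]. A call has 1 to 12 rows; each row shifts and turns the commanded pose from where the row before left it, along the tool's axes as they then stand; what a row does not reach is not made up. A row lasts 1/10 s, in which the tool goes at most 50 mm and 8.59 degrees, less where a joint would pass 70% of its speed; a pose out of reach is approached as far as the arm can. A call is refused whole if a number of a shift passes 5 or a number of a turn 8.59, either way. A call with a gripper value outside its range is refused whole. The fingers move at their own pace and stop on an object; "newtons" is the grip in N (left out, the last holds). Time passes only in rows, so rows that do not move let the fingers close. It gives the time, the measured TCP pose, the force, the opening and the grip force at its end, in the units of the state.
- get_state(): the state, without advancing time (a new reading comes with each control period).
- get_image(name): name is "scene" or "side" or "wrist"; returns a dict with "color" (420x560x3 uint8, red, green, blue), "mtx" (3x3 intrinsics, pixels), "k1" (the pictures are not rectified: a ray, as slopes to the right and down, at radius r is drawn at 1 + k1 r^2 times it, then the intrinsics apply), "T" (4x4, takes a point from camera to world coordinates); the wrist camera has in their place "mount" (4x4, takes a point from camera to tool coordinates, whose origin is the TCP and whose axes are the flange's). Camera axes: x right, y down, z forward; pixel columns grow to the right and rows downward; lengths in m; the calibration is good to about 2 mm. A picture is of the moment at which its call begins: read the wrist's pose just before it. There is no depth.
- sign_off(): hands the job in; it is judged then, once.
The state is a dict: "clock": time; "qpos": joint angles; "qd": joint speeds; "effort": joint torques, N m; "position": TCP position; "ee_rot": TCP orientation; "contact_force": force on the tool from outside, world axes, zero at the start; "moment": the same for the moment, N m; "width": finger opening in m; "gripper_force": force on a finger pad.
Only numpy, scipy, OpenCV 4.12 (cv2) and the standard library are available. Lean on these libraries where they do the work, as an engineer would, in place of code of your own. Each camera call takes 0.05 s, during which the arm holds its last target. There are 200 camera calls.

## Working session

There is one attempt and no reset: what is moved stays moved. The work goes in short steps, Python scripts to look and compute and a tool call to move; the robot and the scene stay as the last step left them, time stands still between calls to the robot, and variables do not carry over. Pictures are saved under pics/ and viewed, at most 10 in all, crops included, and the job is handed in when it is done.

Besides the shell and the picture viewer there is one more tool, called after "Call:" as a command line: name --argument value ..., lists and objects as JSON in quotes. send_rows: Moves the arm, as the interface text tells. Its arguments: {"type":"object","properties":{"steps":{"type":"array"},"newtons":{"type":"number"}},"required":["steps"]}

```bash
mkdir -p pics; cat > h.py <<'E'
import numpy as np, cv2
from rig import *
from scipy.spatial.transform import Rotation as R
def Tq(p,q):
    T=np.eye(4);T[:3,:3]=R.from_quat([q[1],q[2],q[3],q[0]]).as_matrix();T[:3,3]=p;return T
def snap(name):
    s=get_state();im=get_image(name)
    if name=="wrist": im["T"]=Tq(s["position"],s["ee_rot"])@np.array(im["mount"])
    im["T"]=np.array(im["T"]);return im,s
def cast(im,uv,z):
    uv=np.array(uv,float).reshape(-1,2);K=np.array(im["mtx"])
    d=(uv-K[:2,2])/[K[0,0],K[1,1]];u=d.copy()
    for _ in range(20): u=d/(1+im["k1"]*(u**2).sum(1,keepdims=True))
    r=np.c_[u,np.ones(len(u))]@im["T"][:3,:3].T;o=im["T"][:3,3]
    return (o+r*((z-o[2])/r[:,2])[:,None])[:,:2]
def save(im,n): cv2.imwrite(f"pics/{n}.png",im["color"][:,:,::-1])
def proj(im,P):
    P=np.array(P,float).reshape(-1,3);c=(P-im["T"][:3,3])@im["T"][:3,:3]
    u=c[:,:2]/c[:,2:];u=u*(1+im["k1"]*(u**2).sum(1,keepdims=True));K=np.array(im["mtx"])
    return u*[K[0,0],K[1,1]]+K[:2,2]
E
python3 - <<'E'
from h import *
a,s=snap("scene");b,_=snap("wrist")
save(a,"scene0");save(b,"wrist0")
print(s,pinch_z if not callable(pinch_z) else pinch_z());print(a["T"].round(3),b["T"].round(3),a["mtx"],a["k1"])
cv2.imwrite("pics/s0.png",np.hstack([a["color"],b["color"]])[:,:,::-1])
E
```

```text
{'clock': 0.0, 'qpos': array([-1.20998477e-01,  2.76613522e-01,  1.50612750e+00, -8.23906424e-07,
        1.36069105e+00, -1.21009826e-01]), 'qd': array([ 0.00072764, -0.00035092, -0.00083659,  0.00019018,  0.00173979,
        0.00181968]), 'effort': array([ 6.20495921e-04, -4.16768074e+01, -2.45808578e+01, -1.52056768e-04,
        1.11346930e-02,  1.69860516e-05]), 'position': array([5.74479073e-01, 5.85314553e-05, 2.30431386e-01]), 'ee_rot': array([-7.23831514e-04,  7.07102409e-01,  7.07110556e-01, -5.67394590e-04]), 'contact_force': array([ 0.23208092, -0.28823189, -1.08603943]), 'moment': array([ 0.04356878, -0.02532664,  0.02668863]), 'gripper_force': 0.0, 'width': 0.0856798650927302} 0.0187
[[-0.696  0.576 -0.429  0.861]
 [ 0.718  0.559 -0.415  0.398]
 [ 0.001 -0.597 -0.802  0.809]
 [ 0.     0.     0.     1.   ]] [[ 1.     0.001 -0.     0.574]
 [ 0.    -0.961 -0.278  0.071]
 [-0.     0.278 -0.961  0.374]
 [ 0.     0.     0.     1.   ]] [[475.81543632   0.         277.95777107]
 [  0.         475.81543632 210.59410355]
 [  0.           0.           1.        ]] -0.04010469629529613
```

View pics/scene0.png

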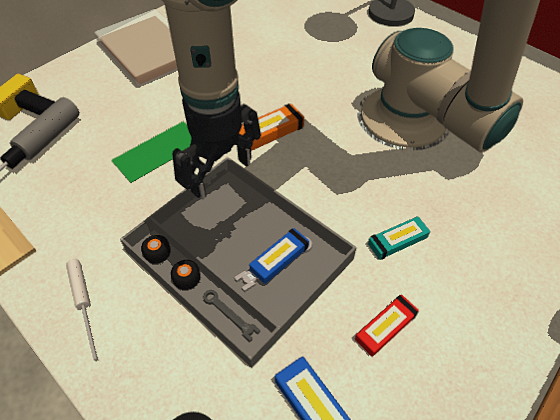

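View pics/wrist0.png

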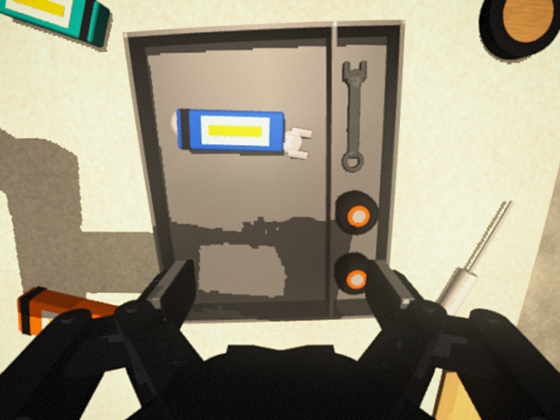

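The scene shows the blue pack in the bin at about (280,255), with the jaw at (247,282). The green mat sits to the robot's right at (150,150) and is partly hidden by the arm. In the wrist view the pack is at (232,130) and nearly along world x, with the jaw at (300,143).

```bash
cat > m.py <<'E'
from h import *
def mask(im,lo,hi,roi=None):
    h=cv2.cvtColor(im["color"],cv2.COLOR_RGB2HSV);m=cv2.inRange(h,lo,hi)
    return cv2.morphologyEx(m,cv2.MORPH_OPEN,np.ones((3,3)))
def blobs(m,amin=150):
    return sorted([c for c in cv2.findContours(m,0,2)[0] if cv2.contourArea(c)>amin],key=cv2.contourArea)[::-1]
def rect(im,c,z):
    p=cast(im,c.reshape(-1,2),z);(x,y),(w,h),a=cv2.minAreaRect((p*1000).astype(np.float32))
    if w<h:w,h,a=h,w,a-90
    return [round(v,1) for v in (x,y,w,h,(a+90)%180-90)]
GREEN=((50,120,50),(75,255,255));BLUE=((105,120,60),(125,255,255))
E
python3 - <<'E'
from m import *
for n in ("scene","side","wrist"):
    im,s=snap(n);save(im,n+"1")
    for c in blobs(mask(im,*GREEN)): print(n,"green",rect(im,c,.004))
    for c in blobs(mask(im,*BLUE)): print(n,"blue",rect(im,c,.04),cv2.boundingRect(c))
    if n=="wrist":
        # bin rim corners, shank ends
        print(cast(im,[(126,36),(403,22),(335,22)],.045).round(3),cast(im,[(301,143),(173,126)],.015).round(3))
        sub=im["color"][90:170]; h=cv2.cvtColor(sub,cv2.COLOR_RGB2HSV)
        m=np.zeros((420,560),np.uint8);m[90:170]=cv2.inRange(h,(0,0,165),(180,60,255));m[:,330:]=0;m[:,:150]=0
        for c in blobs(m,20): print("steel",rect(im,c,.015),cv2.boundingRect(c),cast(im,c.reshape(-1,2).mean(0),.015))
E
```

```text
scene green [499.4, -342.1, 196.5, 88.9, -5.3]
scene blue [676.9, 289.7, 120.0, 61.4, 79.2] (275, 357, 74, 63)
scene blue [527.6, 74.4, 113.1, 51.1, -1.9] (250, 233, 55, 50)
side green [498.9, -346.8, 195.9, 86.0, -5.3]
side blue [655.2, 272.0, 182.6, 68.1, 79.0] (237, 130, 40, 31)
side blue [519.7, 46.7, 106.5, 64.7, -12.5] (244, 187, 45, 25)
side blue [211.3, 916.1, 287.6, 28.9, 77.9] (9, 89, 13, 35)
wrist blue [524.6, 69.1, 105.2, 42.5, -1.9] (188, 110, 96, 42)
[[0.415 0.165]
 [0.699 0.178]
 [0.63  0.176]] [[0.6   0.054]
 [0.446 0.075]]
steel [527.1, 69.0, 203.5, 92.5, -0.2] (153, 90, 173, 80) [[0.46435913 0.06461973]]
```

View pics/side1.png

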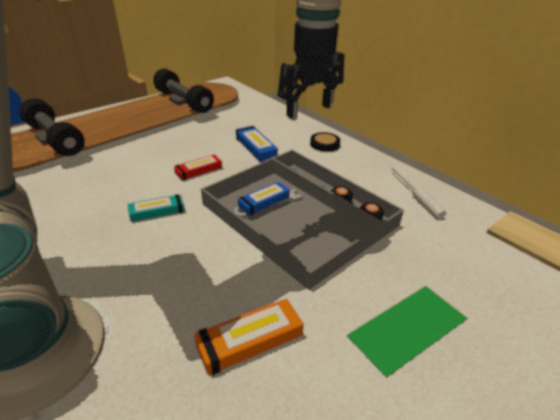

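The side view shows the whole mat at (408,328). The mat centre comes out at about (0.499,-0.345), yaw -5.3°. The pack is near (0.517,0.070), yaw about -2°, and the spanner yaw is about -8°. I'll go above the pack.

Call:
send_rows --steps '[1, 1.75, -1.43, 0, 0, 1, 1.75, -1.43, 0, 0, 1, 1.75, -1.43, 0, 0, 1, 1.75, -1.43, 0, 0, 1, 0, 0, 0.5, 8.5, 1, 0, 0, 0.5, 8.5, 1, 0, 0, 0.5, 8.5, 1, 0, 0, 0.5, 8.5, 1, 0, 0, 0.5, 8.5, 1, 0, 0, 0.5, 8.5, 1, 0, 0, 0.5, 8.5, 1, 0, 0, 0.5, 8.5]' --newtons 40

```text
clock: 1.45
position: [0.5162, 0.0714, 0.1913]
ee_rot: [-0.0, 0.982, 0.188, -0.0]
contact_force: [-0.4, 0.5, 0.3]
width: 0.0854
gripper_force: 0.0
```

Call:
send_rows --steps '[1, 0, 0, 0.5, 8, 1, 0, 0, 0.5, 8, 1, 0, 0, 0.5, 8, 1, 0, 0, 0, 0, 1, 0, 0, 0, 0]'

```text
clock: 1.95
position: [0.5169, 0.0709, 0.1765]
ee_rot: [-0.0, 1.0, -0.016, -0.0]
contact_force: [0.8, -0.2, 0.1]
width: 0.0852
gripper_force: 0.0
```

```bash
python3 - <<'E'
from m import *
im,s=snap("wrist");save(im,"wrist2");print(s["position"],s["ee_rot"],s["contact_force"],s["width"])
for c in blobs(mask(im,*BLUE)): print("blue",rect(im,c,.04),cv2.boundingRect(c))
E
```

```text
[0.51689406 0.07088258 0.17654819] [-1.08659925e-04  9.99879171e-01 -1.55441782e-02 -9.65556916e-05] [ 0.7541691  -0.21225999  0.10831844] 0.08524696597222213
blue [667.7, 272.5, 102.3, 56.9, 79.0] (0, 7, 107, 80)
blue [524.4, 69.1, 104.9, 42.8, -1.8] (260, 140, 45, 105)
```

View pics/wrist2.png

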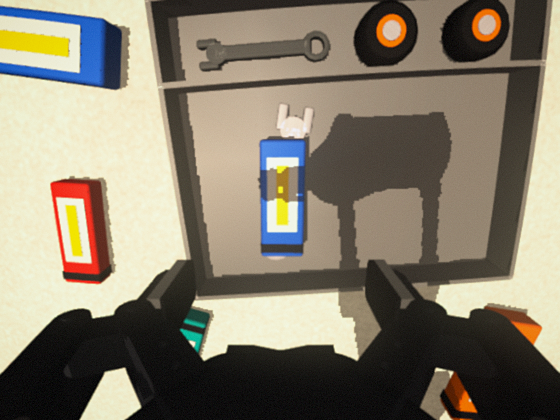

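Upper right is clear in this wrist view. The blue pack is at (283,197) with its jaw end at (294,120), free floor lies to the right (-y), and the tool is aligned with the pack. I'll lower over it and grip.

Call:
send_rows --steps '[1, 0, 0.2, 2, 0, 1, 0, 0, 2.5, 0, 1, 0, 0, 2.5, 0, 1, 0, 0, 2.5, 0, 1, 0, 0, 2.5, 0, 1, 0, 0, 2, 0, 1, 0, 0, 1.2, 0, 1, 0, 0, 0.8, 0, 1, 0, 0, 0, 0, 1, 0, 0, 0, 0]'

```text
clock: 3.0
position: [0.5185, 0.068, 0.017]
ee_rot: [-0.0, 1.0, -0.017, 0.001]
contact_force: [-0.1, 1.1, 0.4]
width: 0.0857
gripper_force: 0.0
```

Call:
send_rows --steps '[-1, 0, 0, 0, 0, -1, 0, 0, 0, 0, -1, 0, 0, 0, 0, -1, 0, 0, 0, 0, -1, 0, 0, 0, 0, -1, 0, 0, 0, 0, -1, 0, 0, 0, 0, -1, 0, 0, 0, 0]'

```text
clock: 3.8
position: [0.5183, 0.0681, 0.0171]
ee_rot: [-0.0, 1.0, -0.017, 0.001]
contact_force: [-1.7, 0.8, 6.4]
width: 0.0429
gripper_force: 42.1
```

Call:
send_rows --steps '[-1, 0, 0, -0.6, 0, -1, 0, 0, -0.8, 0, -1, 0, 0, -0.8, 0, -1, 0, 0, -0.8, 0, -1, 0, 0, -0.5, 0, -1, 0, 0, 0, 0, -1, 0, 0, 0, 0]'

```text
clock: 4.5
position: [0.5177, 0.068, 0.0514]
ee_rot: [-0.0, 1.0, -0.017, 0.0]
contact_force: [0.2, -0.5, -2.3]
width: 0.0434
gripper_force: 41.3
```

Call:
send_rows --steps '[-1, 0, 1, 0, 0, -1, 0, 1.5, 0, 0, -1, 0, 1.5, 0, 0, -1, 0, 1.5, 0, 0, -1, 0, 1.5, 0, 0, -1, 0, 1.5, 0, 0, -1, 0, 1.5, 0, 0, -1, 0, 1, 0, 0, -1, 0, 1, 0, 0, -1, 0, 0, 0, 0, -1, 0, 0, 0, 0]'

```text
clock: 5.6
position: [0.5135, -0.0519, 0.0513]
ee_rot: [-0.0, 1.0, -0.018, -0.0]
contact_force: [-0.3, -0.1, -2.1]
width: 0.0434
gripper_force: 41.3
```

```bash
python3 - <<'E'
from m import *
im,s=snap("wrist");save(im,"wrist3");print(s["position"],s["width"],s["gripper_force"])
E
```

```text
[ 0.51351921 -0.05189029  0.0512928 ] 0.04342167053669521 41.319313645362854
```

View pics/wrist3.png

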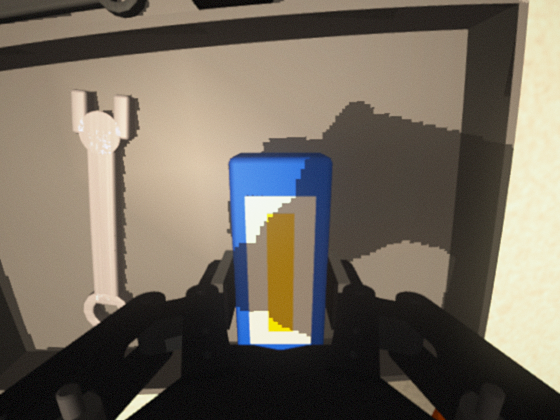

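The pack is held level at (280,250). The spanner is uncovered at left, from its jaw at (100,110) to its ring at (104,310), and the floor below the pack is clear. I'll lower it.

Call:
send_rows --steps '[-1, 0, 0, 0.8, 0, -1, 0, 0, 1, 0, -1, 0, 0, 1, 0, -1, 0, 0, 0.8, 0, -1, 0, 0, 0.4, 0, -1, 0, 0, 0.2, 0, -1, 0, 0, 0.1, 0, -1, 0, 0, 0, 0, -1, 0, 0, 0, 0]'

```text
clock: 6.55
position: [0.5139, -0.052, 0.0087]
ee_rot: [0.0, 1.0, -0.017, 0.0]
contact_force: [-0.4, 0.7, -1.6]
width: 0.0432
gripper_force: 41.3
```

Call:
send_rows --steps '[-1, 0, 0, 0.1, 0, -1, 0, 0, 0.1, 0, -1, 0, 0, 0, 0]'

```text
clock: 6.85
position: [0.5139, -0.052, 0.0071]
ee_rot: [0.0, 1.0, -0.017, 0.001]
contact_force: [-1.0, 0.4, 3.5]
width: 0.0437
gripper_force: 42.0
```

The pack is touching the floor, so I'll release, rise and move back over the spanner.

Call:
send_rows --steps '[0.2, 0, 0, 0, 0, 0.5, 0, 0, 0, 0, 0.8, 0, 0, 0, 0, 0.8, 0, 0, 0, 0, 0.8, 0, 0, 0, 0, 0.8, 0, 0, 0, 0]'

```text
clock: 7.45
position: [0.5136, -0.0519, 0.0063]
ee_rot: [0.0, 1.0, -0.017, 0.0]
contact_force: [0.9, 0.2, -0.5]
width: 0.0769
gripper_force: 0.0
```

Call:
send_rows --steps '[0.8, 0, 0, -1, 0, 0.8, 0, 0, -2.5, 0, 0.8, 0, 0, -3, 0, 0.8, 0, 0, -3, 0, 0.8, 0, 0, -2, 0, 0.8, 0, -2, -1, 0, 0.8, 0, -2.5, 0, 0, 0.8, 0, -2.5, 0, 0, 0.8, 0, -2.5, 0, 0, 0.8, 0, -1.5, 0, 0, 0.8, 0, 0, 0, 0, 0.8, 0, 0, 0, 0]'

```text
clock: 8.65
position: [0.5174, 0.0576, 0.1315]
ee_rot: [0.0, 1.0, -0.017, 0.0]
contact_force: [-0.1, 0.0, -0.3]
width: 0.0768
gripper_force: 0.0
```

```bash
python3 - <<'E'
from m import *
im,s=snap("wrist");save(im,"wrist4");print(s["position"],s["ee_rot"],s["contact_force"],s["width"])
for c in blobs(mask(im,*BLUE)): print("blue",rect(im,c,.03),cv2.boundingRect(c))
h=cv2.cvtColor(im["color"],cv2.COLOR_RGB2HSV);m=cv2.inRange(h,(0,0,185),(180,60,255))
for c in blobs(m,300):
    p=cast(im,c.reshape(-1,2),.015); print("steel?",rect(im,c,.015),cv2.boundingRect(c))
E
```

```text
[0.51744176 0.05760929 0.13151422] [ 4.49923988e-04  9.99856052e-01 -1.69603484e-02  1.40570946e-04] [-0.0600548   0.04743314 -0.32194633] 0.07682908033803536
blue [520.6, -48.1, 105.5, 48.7, -1.9] (369, 143, 67, 117)
blue [665.5, 252.3, 59.3, 49.4, -11.0] (0, 0, 58, 82)
steel? [489.6, 258.5, 427.6, 167.8, -18.1] (0, 0, 157, 381)
steel? [534.4, 91.6, 184.6, 129.5, 2.1] (157, 79, 156, 202)
steel? [371.8, 68.2, 177.4, 48.6, 88.0] (192, 319, 165, 38)
steel? [428.4, -191.3, 206.6, 86.0, 14.7] (483, 176, 77, 172)
steel? [291.0, 254.1, 120.8, 39.1, -35.2] (89, 362, 51, 58)
steel? [673.8, 277.4, 44.5, 23.1, -12.7] (0, 7, 26, 59)
steel? [643.0, 102.0, 72.8, 16.3, -88.0] (179, 50, 88, 26)
steel? [492.1, -58.0, 35.5, 32.5, -2.0] (384, 211, 37, 36)
steel? [676.7, -39.1, 16.3, 15.8, 49.3] (385, 0, 21, 23)
```

View pics/wrist4.png

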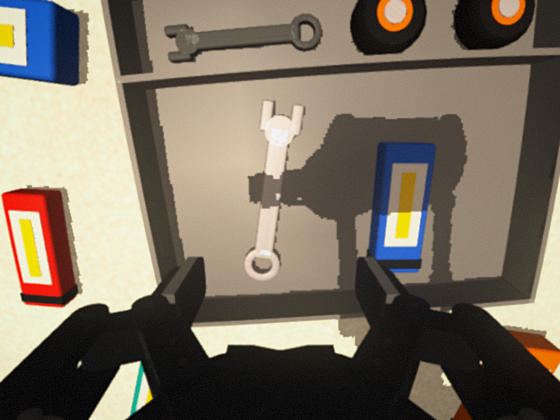

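The pack is flat at (404,205). The spanner is clear, with its jaw tips at (268,101) and (299,106), its ring centre at (263,263) and ring end at (262,280).

```bash
python3 - <<'E'
from m import *
im={**get_image("wrist")};s=get_state();im["T"]=Tq(s["position"],s["ee_rot"])@np.array(im["mount"])
p=cast(im,[(283.5,103),(262,280),(263,263),(281,131),(277,150),(266.5,240)],.015);print(p.round(4))
print("mid",(p[0]+p[1])/2,"len",np.linalg.norm(p[0]-p[1]))
for a,b in((0,1),(3,2),(4,5)):
    d=p[a]-p[b];print(np.degrees(np.arctan2(d[1],d[0])))
E
```

```text
[[0.6086 0.0513]
 [0.4427 0.0781]
 [0.4614 0.0761]
 [0.5857 0.0542]
 [0.5696 0.0582]
 [0.4854 0.0715]]
mid [0.52564528 0.06467188] len 0.16802280855758722
-9.189611769910785
-10.01443023723782
-8.955747703112326
```

Call:
send_rows --steps '[0.6, 0.8, -0.7, 0, 0, 0.6, 0, 0, 1, 7.4, 0.6, 0, 0, 2.5, 0, 0.6, 0, 0, 2.5, 0, 0.6, 0, 0, 2.5, 0, 0.6, 0, 0, 2, 0, 0.6, 0, 0, 1, 0, 0.6, 0, 0, 0.7, 0, 0.6, 0, 0, 0, 0, 0.6, 0, 0, 0, 0]'

```text
clock: 9.75
position: [0.5265, 0.0646, 0.01]
ee_rot: [-0.0, 0.997, -0.082, 0.001]
contact_force: [0.4, 0.2, 0.8]
width: 0.0681
gripper_force: 0.0
```

Call:
send_rows --steps '[0.6, 0, 0, 0.3, 0, -0.2, 0, 0, 0, 0, -0.6, 0, 0, 0, 0, -1, 0, 0, 0, 0, -1, 0, 0, 0, 0, -1, 0, 0, 0, 0, -1, 0, 0, 0, 0, -1, 0, 0, 0, 0, -1, 0, 0, 0, 0, -1, 0, 0, 0, 0]' --newtons 60

```text
clock: 10.75
position: [0.5259, 0.0649, 0.0069]
ee_rot: [-0.0, 0.997, -0.082, 0.0]
contact_force: [-1.0, 1.0, 5.5]
width: 0.0158
gripper_force: 59.8
```

Call:
send_rows --steps '[-1, 0, 0, -0.5, 0, -1, 0, 0, -1, 0, -1, 0, 0, -1.5, 0, -1, 0, 0, -2, 0, -1, 0, 0, -2, 0, -1, 0, 0, -2, 0, -1, 0, 0, -2, 0, -1, 0, 0, -2, 0, -1, 0, 0, -1.5, 0, -1, 0, 0, -0.5, 0, -1, 0, 0, 0, 0]'

```text
clock: 11.85
position: [0.5259, 0.0647, 0.157]
ee_rot: [-0.0, 0.997, -0.082, 0.001]
contact_force: [-0.5, -0.5, -2.3]
width: 0.0161
gripper_force: 59.0
```

```bash
python3 - <<'E'
from m import *
im,s=snap("wrist");save(im,"wrist5");print(s["position"],s["width"],s["gripper_force"],s["contact_force"])
for n in("side","scene"):
    im,_=snap(n)
    for c in blobs(mask(im,*GREEN)): print(n,"green",rect(im,c,.004))
E
```

```text
[0.52592104 0.06468602 0.15704327] 0.016112477747679627 58.99155914783478 [-0.54993097 -0.50681296 -2.28303008]
side green [498.9, -346.8, 195.9, 86.0, -5.3]
scene green [499.2, -342.1, 196.9, 89.2, -5.4]
```

View pics/wrist5.png

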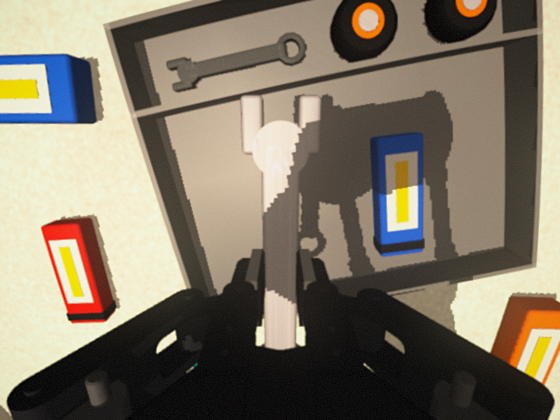

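The spanner is held mid-shank and in line with the tool, jaw at (280,110), and the pack is undisturbed at (398,192). I'll carry it to the mat.

Call:
send_rows --steps '[-1, 0, 0, 0, -4, -1, 0.2, 2, 0, 0, -1, 0.2, 3.5, 0, 0, -1, 0.2, 4, 0, 0, -1, 0.2, 4.5, 0, 0, -1, 0.2, 4.5, 0, 0, -1, 0.2, 4.5, 0, 0, -1, 0, 4.5, 0, 0, -1, 0, 4.5, 0, 0, -1, 0, 4, 0, 0, -1, 0, 3, 0, 0, -1, 0, 2, 0, 0]'

```text
clock: 13.2
position: [0.4981, -0.3468, 0.155]
ee_rot: [-0.0, 0.999, -0.048, -0.001]
contact_force: [0.0, -0.5, -2.1]
width: 0.0157
gripper_force: 59.0
```

Call:
send_rows --steps '[-1, 0, 0, 0, 0, -1, 0, 0, 0, 0, -1, 0, 0, 0, 0]'

```text
clock: 13.5
position: [0.4989, -0.3429, 0.1559]
ee_rot: [-0.001, 0.999, -0.047, -0.0]
contact_force: [0.7, -0.9, -1.6]
width: 0.016
gripper_force: 59.1
```

```bash
python3 - <<'E'
from m import *
im,s=snap("wrist");save(im,"wrist6");print(s["position"],s["ee_rot"],s["width"],s["gripper_force"])
for c in blobs(mask(im,*GREEN)): print("green",rect(im,c,.004),cv2.boundingRect(c))
E
```

```text
[ 0.49894396 -0.34287785  0.15591152] [-8.60149164e-04  9.98914117e-01 -4.65796745e-02 -4.25562355e-04] 0.015998555677993 59.052727818489075
green [518.2, -313.3, 164.5, 22.9, -5.3] (237, 98, 26, 159)
green [484.3, -373.8, 112.8, 26.4, -5.7] (298, 155, 27, 104)
green [586.2, -350.1, 31.5, 23.2, 86.5] (263, 98, 34, 26)
```

View pics/wrist6.png

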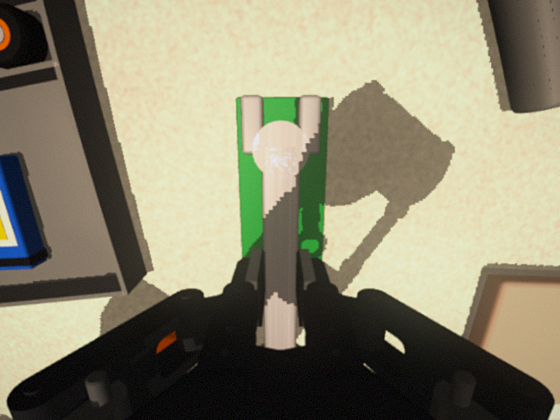

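The mat lies squarely under the held spanner, with its edges at columns 237 and 328 and its far edge at row 97. I'll lower.

Call:
send_rows --steps '[-1, 0, 0, 1, 0, -1, 0, 0.1, 2, 0, -1, 0, 0, 2.5, 0, -1, 0, 0, 2.5, 0, -1, 0, 0, 2.5, 0, -1, 0, 0, 1.8, 0, -1, 0, 0, 1.2, 0, -1, 0, 0, 0.6, 0, -1, 0, 0, 0.3, 0, -1, 0, 0, 0.2, 0, -1, 0, 0, 0, 0, -1, 0, 0, 0, 0]'

```text
clock: 14.75
position: [0.4994, -0.346, 0.0111]
ee_rot: [0.0, 0.999, -0.047, 0.001]
contact_force: [0.9, 0.9, -2.0]
width: 0.0157
gripper_force: 59.0
```

Call:
send_rows --steps '[-1, 0, 0, 0.2, 0, -1, 0, 0, 0.1, 0, -1, 0, 0, 0.1, 0, -1, 0, 0, 0, 0, -1, 0, 0, 0, 0]'

```text
clock: 15.25
position: [0.4989, -0.3456, 0.0063]
ee_rot: [-0.0, 0.999, -0.047, 0.0]
contact_force: [0.3, 0.2, -1.3]
width: 0.0158
gripper_force: 59.0
```

Call:
send_rows --steps '[-1, 0, 0, 0.1, 0, -1, 0, 0, 0, 0, -1, 0, 0, 0, 0]'

```text
clock: 15.55
position: [0.4991, -0.3457, 0.0059]
ee_rot: [0.0, 0.999, -0.047, 0.0]
contact_force: [-0.6, 0.7, 4.4]
width: 0.0162
gripper_force: 59.7
```

Contact with the mat. I'll release and rise.

Call:
send_rows --steps '[-0.4, 0, 0, 0, 0, 0, 0, 0, 0, 0, 0.4, 0, 0, 0, 0, 0.6, 0, 0, 0, 0, 0.6, 0, 0, 0, 0, 0.6, 0, 0, -1, 0, 0.6, 0, 0, -2.5, 0, 0.6, 0, 0, -3, 0, 0.6, 0, 0, -4, 0, 0.6, 0, 0, -3, 0, 0.6, 0, 0, -1, 0, 0.6, 0, 0, 0, 0]'

```text
clock: 16.75
position: [0.4997, -0.3463, 0.1525]
ee_rot: [0.001, 0.999, -0.047, 0.002]
contact_force: [-0.9, -0.4, 0.3]
width: 0.0684
gripper_force: 0.0
```

```bash
python3 - <<'E'
from m import *
b,s=snap("wrist");a,_=snap("scene");print(s["position"],s["width"],s["contact_force"])
v=np.hstack([a["color"],b["color"]])[:,:,::-1];cv2.imwrite("pics/fin.png",cv2.resize(v,(800,300),interpolation=cv2.INTER_AREA))
E
```

```text
[ 0.49972541 -0.34625735  0.15250209] 0.06843638469203028 [-0.88161638 -0.40359163  0.28269235]
```

View pics/fin.png

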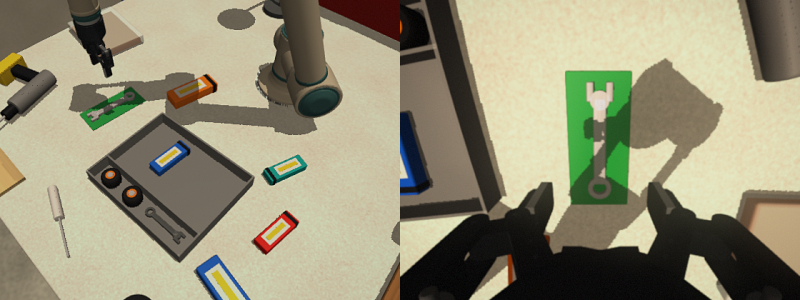

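The spanner lies flat and centred on the mat at (600,138) in the right half. The pack is flat in the big compartment at (170,158) in the left half, and the gripper is clear of both.

```bash
python3 -c "from rig import *;print(sign_off())"
```

```text
the job is handed in; nothing more can be done
None
```

I handed the job in at about 17 s on the robot's clock. The last pictures show the blue pack flat on the big compartment's floor and the spanner flat near the centre of the mat, with the gripper clear; the verdict was not shown.

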